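Draw a dropped bracket out from behind a machine guard

ROBOT

A 6-joint arm with a two-finger parallel gripper is mounted at the origin on the work surface; the furniture and walls round the work are solid. World frame = base frame: x ahead of the robot, y to its left, z up, the work surface at z = 0. Lengths are in m, angles in rad, forces in N, time in s.
With the tool pointing down it reaches from about 0.35 to 1 m from the base axis. Payload 7.1 kg.
Tool frame: the origin (TCP) lies between the finger pads; the fingertips stand 22 mm ahead of it and the grasp point (between the pads) lies 3 mm ahead of it; x points along the fingers, y is the direction in which the jaws open and shut, and the axes are right-handed (so a half turn about x gives the same grasp; the last joint's range is limited). The gripper opens to 85 mm and grips with 20 to 120 N. Pads are 22 mm wide; open, the fingers measure 114 mm over their backs; the gripper's body (76 mm by 85 mm) begins 54 mm behind the grasp point. The pads swing forward as they close: fully open they stand 13 mm farther back than shut.
Start: joints at [-1.135, 0.423, 1.63, -0, 1.089, -0.019], TCP at [0.275, -0.561, 0.253] pointing down, gripper open.
Joint ranges: [-3, 3], [-0.9, 2.11], [0.09, 2.58], [-1.31, 4.45], [0.11, 2.69], [-2.54, 2.54]. Speed limits (rad/s): [2.39, 2.39, 3.01, 3.14, 3.14, 3.14].

INTERFACE

Orientations are given as a rotation vector (axis times angle).
In Python, from rig import manip gives the robot as it stands. The module is installed in compiled form; this text tells all that it offers. Calls block until the motion is done:
- manip.move_to(position, orientation): joint-space move of the TCP to a pose.
- manip.servo_line(position, orientation=None, rate=0.15): straight line of the TCP; orientation=None keeps the orientation; rate is the mean speed in m/s.
- manip.set_joints(angles): joint-space move.
- manip.command_gripper(opening, f_grip=None): finger opening in m; f_grip is the grip in N (None keeps the last); returns when the fingers have stopped.
- manip.hold(seconds).
- manip.solve_ik(position, orientation): joint angles nearest the present ones, or None.
- manip.camera(name): name is "side" or "top" or "wrist"; returns a dict with "image" (384x512x3 uint8, red, green, blue), "fx", "fy", "cx", "cy" (pixels), "k1" (the pictures are not rectified: a ray, as slopes to the right and down, at radius r is drawn at 1 + k1 r^2 times it, then the intrinsics apply), "cam_to_world" (4x4, takes a point from camera to world coordinates); the wrist camera has in their place "mount" (4x4, takes a point from camera to tool coordinates, whose origin is the TCP and whose axes are the tool frame's). Camera axes: x right, y down, z forward; pixel columns grow to the right and rows downward; lengths in m; the calibration is good to about 2 mm. A picture is of the moment at which its call begins: read the wrist's pose just before it. There is no depth.
A pose or a line that the arm cannot do raises manip.IKError and nothing moves.
- manip.sign_off(): hands the job in, once; it reports no verdict.
Readings, each from a call of its own:
- manip.get_time(): time.
- manip.get_joint_positions(): joint angles.
- manip.get_joint_vel(): joint speeds.
- manip.get_tau(): joint torques, N m.
- manip.get_position(): TCP position.
- manip.get_ee_rot(): TCP orientation.
- manip.get_contact_force(): force on the tool from outside, world axes, zero at the start.
- manip.get_torque(): the same for the moment, N m.
- manip.get_width(): finger opening in m.
Only numpy, scipy, OpenCV 4.12 (cv2) and the standard library are available. Lean on these libraries where they do the work, as an engineer would, in place of code of your own. Each camera call takes 0.05 s, during which the arm holds its last target. There are 200 camera calls.

TASK

The steel angle bracket has dropped behind the wire guard of the belt drive, where no hand can get at it. Take the rod with the hooked end by its wooden handle, reach in through the opening under the guard's front edge and draw the bracket out until it lies flat on the open bench at least 5 cm clear in front of the guard, then leave the rod lying on the bench. The wooden block behind the guard stays where it is.

Things in the scene. Friction and masses are not known exactly. Their poses are not given: they have to be found in the camera images.
- hooked_rod: Tool, 0.16 kg: upright wooden handle 110 x 24 mm, 50 high, flat below; 8 mm steel rod level at z 36-44 mm, turned straight down to the bench at x = 265 mm, ending in an 8 mm crossbar 35 mm to either side, its ends bent 12 mm back. The bracket fits below the rod. Origin: centre of the handle's underside (balance near); x towards the hook, z up. A shorter rod without hook is not it.
- bracket: The dropped part: loose steel angle bracket, 0.1 kg, base plate 40 (x) by 45 (y) by 5 mm with an upright flange along its +x edge, 24 mm high in all. It lies flat on the bench behind the guard, turned up to about 45 degrees either way from the guard's axes. Origin: centre of its underside, z up.
- guard: Fixed guard, steel posts and wire mesh, 220 deep (x), 300 wide (y), 160 mm high. Origin: centre of its foot on the bench; +x from open front to back. Front plane x = -110 mm: opening 280 wide, 105 mm high up from the bench. Roof and sides mesh, back plate at x = 103 mm, pulleys on it no lower than 100 mm. Inside, only bracket and wooden block, one to each half.
- chock: Loose wooden block 50 x 70 mm, 44 mm high, standing on the bench behind the guard, about 65 mm to one side of the guard's middle; the bracket lies about as far to the other side. Origin: centre of its underside. To be left in place.
Things that resemble listed ones, but are neither listed nor needed, are in the scene too. Several things have the shape of the bracket; the one meant has the colours described above.

How it is judged:
By the outcome, as a careful person would: the job done as asked, in the order asked, and still so for the second after the job is handed in, with the robot touching nothing.
It also fails if it takes over 48 s, if anything falls off the work surface, if the arm or the gripper's body presses on something with over 40 N, if the wrist force passes 120 N, or if a joint passes its speed limit or range.

## Working session

There is one attempt and no reset: what is moved stays moved. The work goes in short steps, each a Python script; the robot and the scene stay as the last script left them, time stands still between calls to the robot, and variables do not carry over. Pictures are saved under pics/ and viewed, about 8 in all and at most 12, crops included, and the job is handed in when it is done.

```bash
mkdir -p pics; cat > h.py <<'E'
import numpy as np, cv2, pickle
from scipy.spatial.transform import Rotation as R
def ray(c,u,v,T=None):
    T=c["cam_to_world"] if T is None else T
    T=np.array(T)
    x=(u-c["cx"])/c["fx"]; y=(v-c["cy"])/c["fy"]; k=c["k1"]
    rd=np.hypot(x,y); r=rd
    for _ in range(30): r=rd/(1+k*r*r)
    s=r/rd if rd>0 else 1
    return T[:3,3], T[:3,:3]@np.array([x*s,y*s,1.])
def onplane(c,u,v,z,T=None):
    o,d=ray(c,u,v,T); return o+d*(z-o[2])/d[2]
def proj(c,p,T=None):
    T=np.array(c["cam_to_world"] if T is None else T)
    q=T[:3,:3].T@(np.array(p)-T[:3,3]); x,y=q[0]/q[2],q[1]/q[2]; f=1+c["k1"]*(x*x+y*y)
    return np.array([c["fx"]*x*f+c["cx"],c["fy"]*y*f+c["cy"]])
def save(c,name,box=None,scale=1.5):
    im=c["image"][:,:,::-1]
    if box: im=im[box[1]:box[3],box[0]:box[2]]
    cv2.imwrite("pics/"+name,cv2.resize(im,None,fx=scale,fy=scale,interpolation=cv2.INTER_CUBIC))
E
python3 - <<'E'
from h import *
from rig import manip
d={}
for n in("top","side"):
    c=manip.camera(n); d[n]=c; save(c,n+"0.png"); print(n,np.round(c["cam_to_world"],3).tolist(),c["fx"],c["cx"],c["cy"],c["k1"])
pickle.dump(d,open("c0.pkl","wb")); print(manip.get_time(),manip.get_ee_rot())
E
```

```text
top [[-0.014, -0.988, 0.156, 0.422], [-1.0, 0.013, -0.011, 0.052], [0.009, -0.156, -0.988, 0.885], [0.0, 0.0, 0.0, 1.0]] 347.6812399908255 255.5106115469416 194.38352747228254 -0.062348614868419125
side [[-0.526, -0.698, 0.486, 0.127], [-0.851, 0.428, -0.305, 0.3], [0.005, -0.574, -0.819, 0.75], [0.0, 0.0, 0.0, 1.0]] 356.70259906891107 258.8526548884071 191.63061039555546 0.007280805214443176
0.1 [ 1.96913521  0.45707896 -1.96969014]
```

View pics/top0.png

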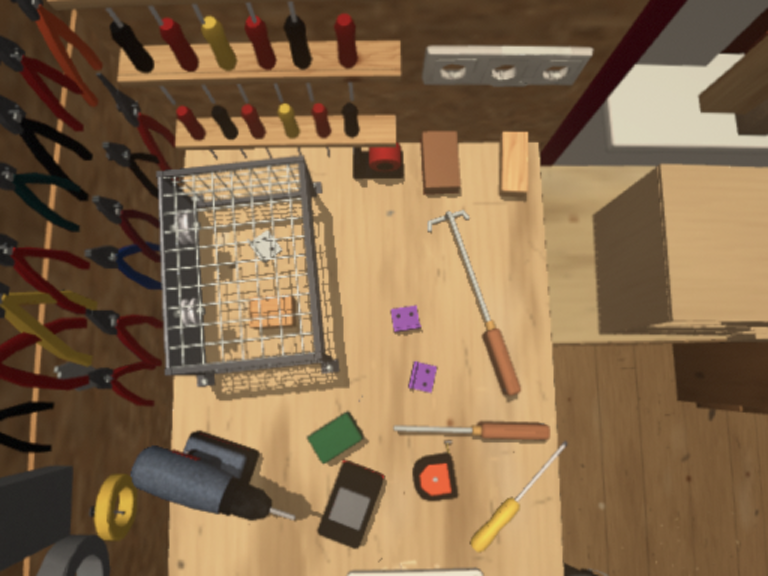

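View pics/side0.png

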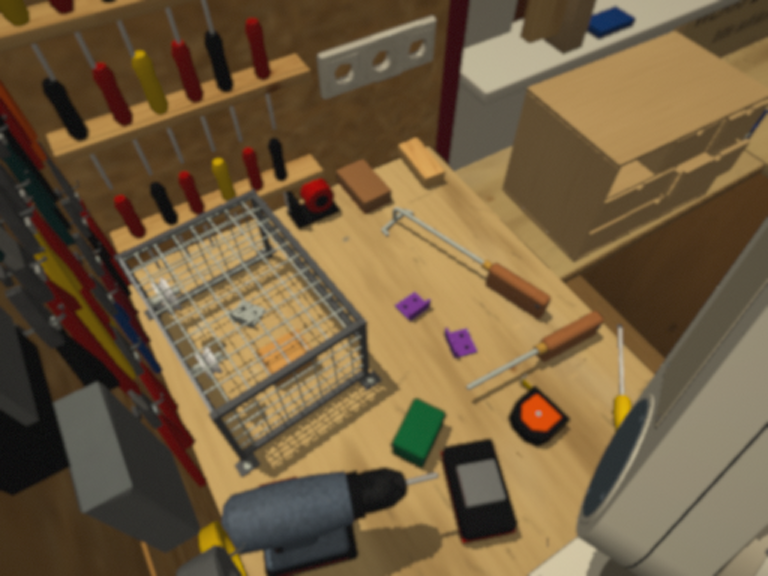

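Top: guard with its open front to the image right (world −y), steel bracket at about (265,247), block at (272,312). Hooked rod's handle is at (503,362) and its hook at (450,217). Purple brackets outside are decoys. All coordinates are in 1.5× pixels. Next is a zoom to measure.

```bash
python3 - <<'E'
from h import *
d=pickle.load(open("c0.pkl","rb")); c=d["top"]
im=c["image"]; hsv=cv2.cvtColor(im,cv2.COLOR_RGB2HSV)
for n in d:
  I=d[n]["image"]; h=cv2.cvtColor(I,cv2.COLOR_RGB2HSV)
  m=((h[:,:,0]<14)&(h[:,:,1]>130)&(h[:,:,2]>60)).astype(np.uint8)
  k,l,s,ce=cv2.connectedComponentsWithStats(m)
  for i in range(1,k):
    if s[i,4]>150 and s[i,0]>230:
      r=cv2.minAreaRect(np.argwhere(l==i)[:,::-1].astype(np.float32))
      b=cv2.boxPoints(r)
      print(n,s[i,4],np.round(ce[i],1),np.round(r[1],1),[np.round(onplane(d[n],*p,.05)[:2],3).tolist() for p in b],np.round(onplane(d[n],*ce[i],.05)[:2],3))
f=lambda u,v,z:np.round(onplane(c,u/1.5,v/1.5,z)[:2],3)
print("guard roof corners",f(303,160,.16),f(323,359,.16),f(161,174,.16),f(166,372,.16))
print("rod hook bend z.04",f(450,216,.04),"rod at handle",f(489,325,.04),"bracket",f(265,247,.01),"block",f(272,305,.044),"edge",f(550,300,0))
a=cv2.resize(im[90:260,100:225,::-1],None,fx=3.2,fy=3.2,interpolation=cv2.INTER_CUBIC)
b=cv2.resize(im[130:270,275:355,::-1],None,fx=3.8,fy=3.8,interpolation=cv2.INTER_CUBIC)
H=max(a.shape[0],b.shape[0]); P=lambda x:cv2.copyMakeBorder(x,0,H-x.shape[0],0,0,cv2.BORDER_CONSTANT)
o=np.hstack([P(a),P(b)]);print(o.shape,a.shape);cv2.imwrite("pics/z1.png",o)
cs=d["side"]; save(cs,"z2.png",(70,120,290,320),3)
E
```

```text
top 909 [292.9 105.6] [38.7 24.2] [[0.833, -0.024], [0.836, -0.087], [0.731, -0.087], [0.729, -0.025]] [ 0.782 -0.056]
top 340 [256.2 104.2] [18.4 23.3] [[0.803, 0.071], [0.815, 0.012], [0.766, 0.004], [0.755, 0.062]] [0.787 0.037]
top 465 [334.5 240.7] [45.3 10.8] [[0.486, -0.117], [0.494, -0.142], [0.392, -0.174], [0.384, -0.149]] [ 0.439 -0.145]
top 379 [478.7 249.1] [42.3 30.8] [[0.459, -0.47], [0.467, -0.552], [0.364, -0.554], [0.357, -0.473]] [ 0.411 -0.504]
top 464 [343.1 286.9] [10. 45.] [[0.343, -0.107], [0.341, -0.214], [0.317, -0.213], [0.32, -0.106]] [ 0.331 -0.161]
top 430 [290.2 319.4] [22.5 21.6] [[0.28, -0.003], [0.288, -0.053], [0.238, -0.061], [0.23, -0.012]] [ 0.259 -0.034]
side 611 [344.6 193.2] [43.9 15.2] [[0.472, -0.096], [0.492, -0.137], [0.391, -0.169], [0.374, -0.129]] [ 0.431 -0.134]
side 484 [381.3 222.5] [12.5 47.2] [[0.341, -0.094], [0.337, -0.216], [0.308, -0.206], [0.313, -0.087]] [ 0.325 -0.153]
side 520 [359.1 275.6] [26.2 21.9] [[0.275, 0.003], [0.285, -0.047], [0.234, -0.052], [0.226, -0.004]] [ 0.254 -0.026]
guard roof corners [0.735 0.159] [0.444 0.128] [0.717 0.369] [0.428 0.346]
rod hook bend z.04 [ 0.683 -0.072] rod at handle [ 0.498 -0.13 ] bracket [0.641 0.245] block [0.535 0.224] edge [ 0.544 -0.247]
(544, 704, 3) (544, 400, 3)
```

View pics/z1.png

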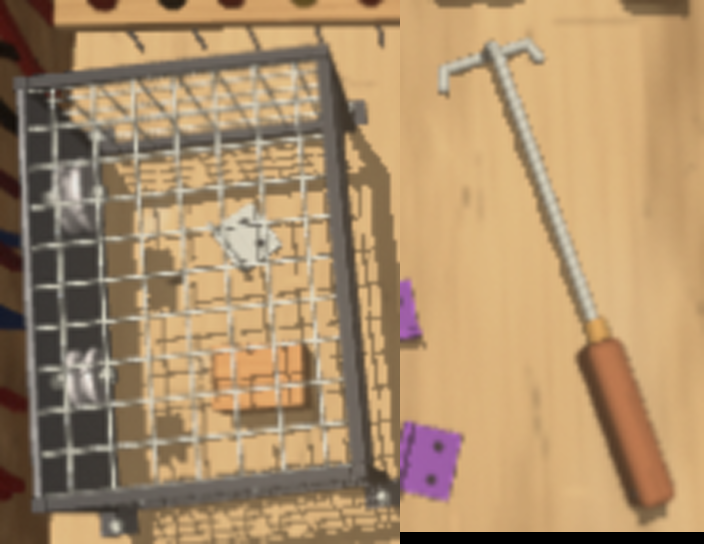

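View pics/z2.png

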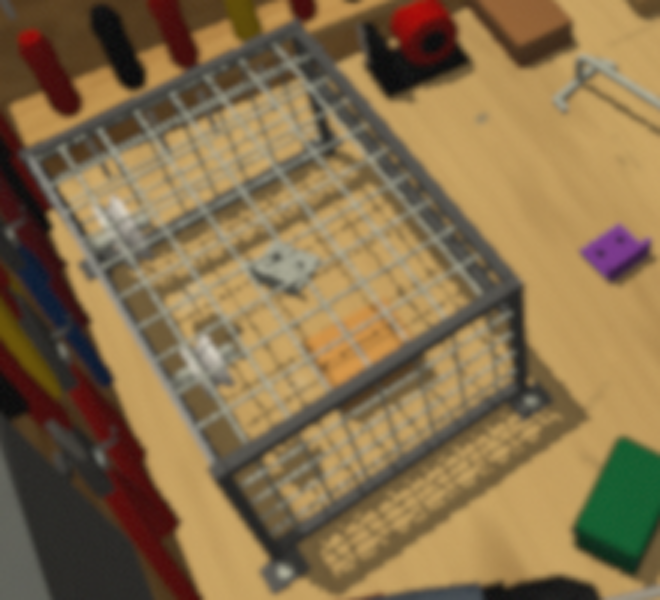

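Measured: rod angle is about 17.4° and handle about (0.437, −0.147). The guard is centred at about (0.581, 0.25) with its axis at about 96°, and the bracket at (0.641, 0.245). Sizes agree with those given. Now plan and grasp.

```bash
cat >> h.py <<'E'
def ori(th,s=1):
    x=np.array([0,0,-1.]); y=s*np.array([-np.sin(th),np.cos(th),0])
    return R.from_matrix(np.c_[x,y,np.cross(x,y)]).as_rotvec()
TH0=np.radians(17.4); TG=np.radians(96)
GC=np.array([.581,.2505]); 
def g2w(x,y,t=TG): return GC+x*np.array([np.cos(t),np.sin(t)])+y*np.array([-np.sin(t),np.cos(t)])
E
python3 - <<'E'
from h import *
from rig import manip
d=pickle.load(open("c0.pkl","rb"))
print("bracket side",onplane(d["side"],165,209,.01)[:2], "hook elbow side",onplane(d["side"],70+585/3,120+62/3,.04)[:2])
print(R.from_rotvec(manip.get_ee_rot()).as_matrix().round(2).tolist())
g=np.array([.437,-.147])+.01*np.array([np.cos(TH0),np.sin(TH0)])
for s in(1,-1):
  for p,z,t in((g,.15,TH0),(g,.03,TH0),(g2w(-.395,-.059),.09,TG),(g2w(-.211,-.059),.07,TG),(g2w(-.435,-.059),.031,TG)):
    q=manip.solve_ik([*p,z],ori(t,s)); print(s,p.round(3),None if q is None else np.round(q,2))
s=min((1,-1),key=lambda s:abs(manip.solve_ik([*g,.15],ori(TH0,s))[5])+abs(manip.solve_ik([*g2w(-.435,-.059),.031],ori(TG,s))[5]))
open("s.txt","w").write(str(s)); print("s",s)
manip.move_to([*g,.15],ori(TH0,s))
T=np.eye(4);T[:3,:3]=R.from_rotvec(manip.get_ee_rot()).as_matrix();T[:3,3]=manip.get_position()
c=manip.camera("wrist"); save(c,"w1.png"); pickle.dump((c,T),open("w1.pkl","wb")); print(manip.get_time())
E
```

```text
bracket side [0.64147862 0.24680732] hook elbow side [ 0.68211912 -0.06744936]
[[-0.0, 0.44, -0.9], [0.0, -0.9, -0.44], [-1.0, -0.0, -0.0]]
1 [ 0.447 -0.144] [-0.34  0.36  2.04 -0.    0.74 -2.21]
1 [ 0.447 -0.144] [-0.34  0.6   2.07 -0.    0.47 -2.21]
1 [ 0.681 -0.136] None
1 [0.662 0.047] None
1 [ 0.685 -0.176] None
-1 [ 0.447 -0.144] [-0.34  0.36  2.04 -0.    0.74  0.93]
-1 [ 0.447 -0.144] [-0.34  0.6   2.07 -0.    0.47  0.93]
-1 [ 0.681 -0.136] [-0.21  0.72  1.54 -0.    0.88 -0.32]
-1 [0.662 0.047] [ 0.05  0.71  1.63 -0.    0.81 -0.05]
-1 [ 0.685 -0.176] [-0.27  0.81  1.52 -0.    0.81 -0.37]Traceback (most recent call last):
  File "<stdin>", line 10, in <module>
  File "<stdin>", line 10, in <lambda>
TypeError: 'NoneType' object is not subscriptable
```

The two views agree and s=−1 works for every pose. Move above the handle and check with the wrist camera.

```bash
python3 - <<'E'
from h import *
from rig import manip
g=np.array([.437,-.147])+.01*np.array([np.cos(TH0),np.sin(TH0)])
manip.move_to([*g,.16],ori(TH0,-1))
T=np.eye(4);T[:3,:3]=R.from_rotvec(manip.get_ee_rot()).as_matrix();T[:3,3]=manip.get_position()
c=manip.camera("wrist"); save(c,"w1.png"); T=T@np.array(c["mount"])
h=cv2.cvtColor(c["image"],cv2.COLOR_RGB2HSV)
m=((h[:,:,0]<14)&(h[:,:,1]>120)&(h[:,:,2]>60)).astype(np.uint8)
k,l,s,ce=cv2.connectedComponentsWithStats(m)
for i in range(1,k):
  if s[i,4]>1500:
    b=cv2.boxPoints(cv2.minAreaRect(np.argwhere(l==i)[:,::-1].astype(np.float32)))
    P=np.array([onplane(c,*p,.05,T)[:2] for p in b]); print(s[i,4],b.round().tolist(),P.round(3).tolist(),P.mean(0).round(4))
pickle.dump((c,T),open("w1.pkl","wb")); print(manip.get_time())
E
```

```text
2784 [[244.0, 141.0], [270.0, 141.0], [270.0, 254.0], [244.0, 254.0]] [[0.489, -0.121], [0.496, -0.142], [0.393, -0.176], [0.386, -0.152]] [ 0.4408 -0.1475]
3619 [[185.0, 296.0], [197.0, 256.0], [296.0, 287.0], [284.0, 327.0]] [[0.323, -0.108], [0.37, -0.109], [0.365, -0.212], [0.316, -0.216]] [ 0.3435 -0.1614]
1.8333
```

View pics/w1.png

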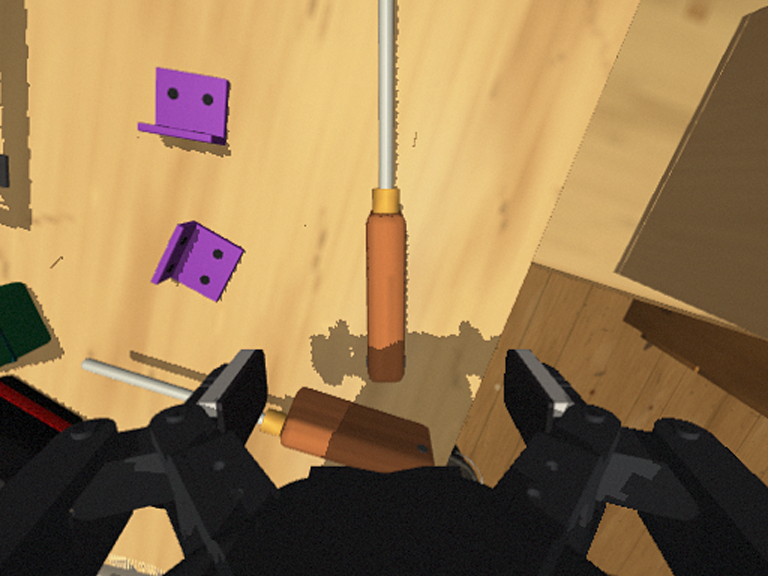

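Wrist view: the rod runs straight up in the image at column 387, handle at rows 210–380, centred between the jaws. Grasp now, lift, and move to the front of the guard.

```bash
python3 - <<'E'
from h import *
from rig import manip
O=np.array([.439,-.147]); g=O+.01*np.array([np.cos(TH0),np.sin(TH0)])
manip.servo_line([*g,.03],ori(TH0,-1))
print("F",manip.get_contact_force())
manip.command_gripper(0.0,80); print("w",manip.get_width(),manip.get_contact_force())
manip.servo_line([*g,.12],rate=.12); print("F",manip.get_contact_force(),manip.get_torque())
manip.move_to([*g2w(-.395,-.059),.12],ori(TG,-1))
print(manip.get_position(),manip.get_contact_force(),manip.get_torque(),manip.get_time(),manip.get_width())
d={}
for n in("top","side"): d[n]=manip.camera(n)
pickle.dump(d,open("c1.pkl","wb"))
a=cv2.resize(d["top"]["image"][90:230,90:360,::-1],None,fx=2.9,fy=2.9); b=cv2.resize(d["side"]["image"][110:220,130:400,::-1],None,fx=2.9,fy=2.9)
o=np.vstack([a,b]); o=cv2.resize(o,None,fx=.82,fy=.82);print(o.shape); cv2.imwrite("pics/m1.png",o)
E
```

```text
F [-0.60842698 -0.5505337  -0.15373447]
w 0.023128027193930322 [-0.93814329 -0.62106739  6.50205803]
F [-0.12531969  0.47481463 -1.87952525] [-0.02382996  0.02880095 -0.02082652]
[ 0.67981623 -0.13612135  0.11893633] [-0.33201501  0.52172599 -2.02949897] [-0.03197647  0.04560484  0.01896739] 5.4833 0.023197353186799396
(594, 642, 3)
```

View pics/m1.png

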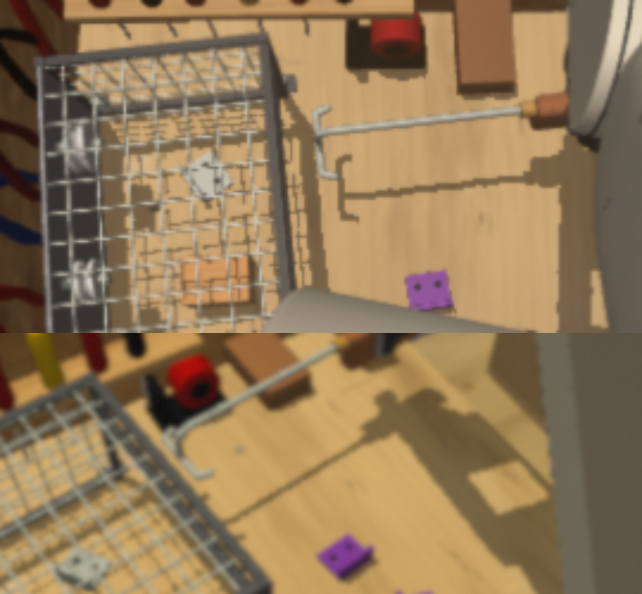

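```bash
python3 - <<'E'
from h import *
d=pickle.load(open("c1.pkl","rb"));k=2.378
t=lambda u,v,z:onplane(d["top"],90+u/k,90+v/k,z)[:2].round(4)
s=lambda u,v,z:onplane(d["side"],130+u/k,110+(v-333)/k,z)[:2].round(4)
print("expected elbow",(np.array([.6798,-.1361])+.255*np.array([np.cos(TG),np.sin(TG)])).round(4))
print("top elbow",t(319,131,.129),"bar ends",t(318,112,.093),t(322,176,.093),"rod nr handle",t(520,110,.129))
print("side elbow",s(170,433,.129),"bar",s(172,450,.093),s(192,473,.093))
print("bracket",t(207,177,.01), s(83,566,.01))
E
```

```text
expected elbow [0.6531 0.1175]
top elbow [0.6552 0.1122] bar ends [0.686  0.1161] [0.6203 0.1121] rod nr handle [ 0.6739 -0.0797]
side elbow [0.6588 0.1224] bar [0.6681 0.1205] [0.6312 0.117 ]
bracket [0.6417 0.2437] [0.6443 0.2458]
```

Hook is where expected, within 5 mm, and on a line over the bracket. Reach in above the bracket, lower behind it and draw it out.

```bash
python3 - <<'E'
from h import *
from rig import manip
F=lambda n:print(n,np.round(manip.get_position(),4),np.round(manip.get_contact_force(),1),round(manip.get_time(),1))
o=ori(TG,-1); L=lambda x,z,r:manip.servo_line([*g2w(x,-.059),z],o,rate=r)
L(-.395,.068,.12);F("low")
L(-.209,.068,.1);F("in")
c=manip.camera("top")
L(-.209,.031,.06);F("down")
c2=manip.camera("top")
L(-.32,.031,.06);F("mid")
c3=manip.camera("top")
pickle.dump((c,c2,c3),open("c2.pkl","wb"))
o=np.vstack([cv2.resize(x["image"][90:170,100:330,::-1],None,fx=2.4,fy=2.4,interpolation=cv2.INTER_CUBIC) for x in(c,c2,c3)])
cv2.imwrite("pics/m2.png",o);print(o.shape)
E
```

```text
low [ 0.681  -0.1362  0.0679] [ 0.4 -0.  -1.5] 6.2
in [0.6616 0.0483 0.068 ] [ 0.2  0.  -2. ] 8.2
down [0.6608 0.0488 0.0306] [-1.7 -0.8 -0. ] 9.0
mid [ 0.6731 -0.0614  0.031 ] [-0.3  0.2 -1.7] 11.0
(576, 552, 3)
```

View pics/m2.png

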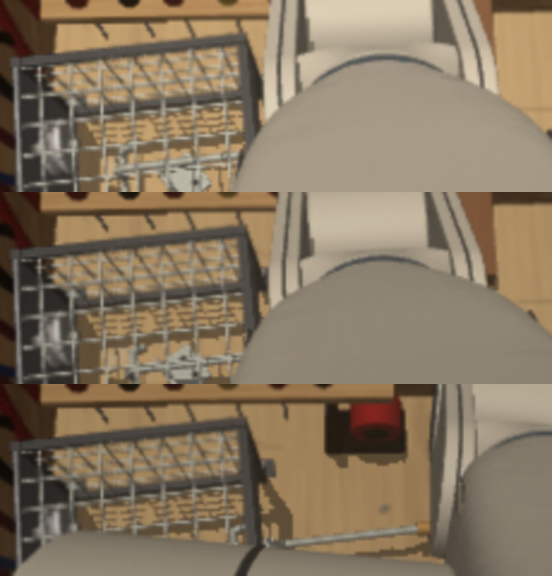

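Frame 1 shows the hook over and past the bracket. In frame 2 the crossbar is down behind it, around (135,362) against the bracket at (185,362). Frame 3 is blocked by the arm. Keep pulling and check.

```bash
python3 - <<'E'
from h import *
from rig import manip
F=lambda n:print(n,np.round(manip.get_position(),4),np.round(manip.get_contact_force(),1),round(manip.get_time(),1))
o=ori(TG,-1); L=lambda x,z,r:manip.servo_line([*g2w(x,-.059),z],o,rate=r)
L(-.437,.031,.06);F("out")
cs=manip.camera("side");ct=manip.camera("top")
T=np.eye(4);T[:3,:3]=R.from_rotvec(manip.get_ee_rot()).as_matrix();T[:3,3]=manip.get_position()
cw=manip.camera("wrist"); pickle.dump((cs,ct,cw,T@np.array(cw["mount"])),open("c3.pkl","wb"))
f=lambda x,b:cv2.resize(x["image"][b[1]:b[3],b[0]:b[2],::-1],(390,290),interpolation=cv2.INTER_CUBIC)
o=np.vstack([np.hstack([f(ct,(130,90,360,261)),f(cs,(130,100,330,249))]),np.hstack([f(cw,(0,0,512,384)),f(cw,(150,0,350,149))])])
cv2.imwrite("pics/m3.png",o)
E
```

```text
out [ 0.6854 -0.1777  0.031 ] [-0.9  0.1 -1.7] 13.2
```

View pics/m3.png

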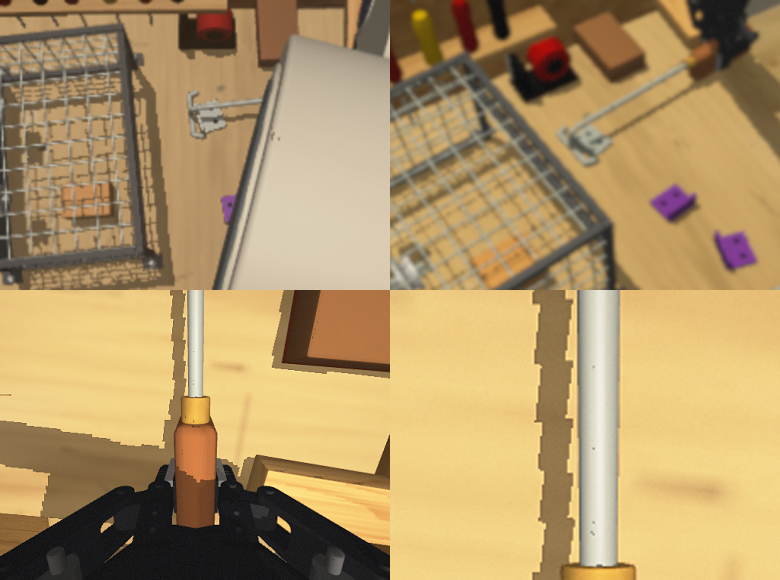

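Top and side both show the bracket flat, cupped in the hook at about (207,115) in the top pane, well in front of the guard; the block is unmoved. Release the hook forward, lift, and lay the rod back in its old spot.

```bash
python3 - <<'E'
from h import *
from rig import manip
F=lambda n:print(n,np.round(manip.get_position(),4),np.round(manip.get_contact_force(),1),round(manip.get_time(),1))
o=ori(TG,-1); L=lambda x,z,r:manip.servo_line([*g2w(x,-.059),z],o,rate=r)
L(-.428,.031,.05); L(-.428,.12,.1);F("up")
g=np.array([.439,-.147])+.01*np.array([np.cos(TH0),np.sin(TH0)])
o0=ori(TH0,-1)
manip.move_to([*g,.12],o0)
manip.servo_line([*g,.04],o0,rate=.12);manip.servo_line([*g,.0305],o0,rate=.02);F("dn")
manip.command_gripper(.05); manip.command_gripper(.085)
manip.servo_line([*g,.16],o0,rate=.12)
manip.set_joints([-1.135,.423,1.63,0,1.089,-.019]); F("end")
ct=manip.camera("top");cs=manip.camera("side"); pickle.dump((ct,cs),open("c4.pkl","wb"))
f=lambda x,b:cv2.resize(x["image"][b[1]:b[3],b[0]:b[2],::-1],(500,295),interpolation=cv2.INTER_CUBIC)
cv2.imwrite("pics/m4.png",np.vstack([f(ct,(100,90,388,260)),f(cs,(80,90,380,267))]))
E
```

```text
up [ 0.6839 -0.1688  0.1192] [ 0.6  0.2 -1.6] 14.7
dn [ 0.4485 -0.144   0.0305] [0.7 0.1 0.8] 17.3
end [ 0.2752 -0.5604  0.2529] [-0.6  0.2 -1.3] 21.1
```

View pics/m4.png

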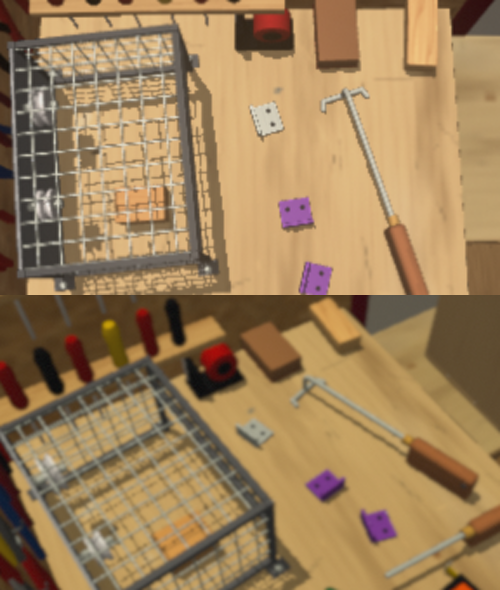

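```bash
python3 - <<'E'
from h import *
from rig import manip
ct,_=pickle.load(open("c4.pkl","rb")); k=500/288
ax=np.array([np.cos(TG),np.sin(TG)])
for p in((250,106,.024),(258,138,.024),(278,103,.005),(285,132,.005)):
  w=onplane(ct,100+p[0]/k,90+p[1]/k,p[2])[:2]; print(w.round(3),"clear",(-.11-(w-GC)@ax).round(3))
d0=pickle.load(open("c0.pkl","rb"))["top"]["image"]
print("block region diff",np.abs(d0[190:222,160:200].astype(int)-ct["image"][190:222,160:200]).mean())
manip.sign_off()
E
```

```text
[0.671 0.07 ] clear 0.079
[0.623 0.058] clear 0.085
[0.681 0.028] clear 0.122
[0.636 0.018] clear 0.127
block region diff 0.37161458333333336
the job is handed in; nothing more can be done
```

The bracket is out from behind the guard and lying flat on the open bench. Its nearest edge measures about 79 mm in front of the guard in the last top picture, against the 50 mm asked for.

I took the hooked rod by its handle and reached in over the bracket. I then lowered the crossbar behind it, drew it straight out, and laid the rod back on the bench in its original spot.

- **Block:** the picture area around the wooden block is practically unchanged from the first view (mean pixel difference 0.4), so I take it as not moved.
- **Rod and arm:** the rod lies free on the bench, about where it started, and the gripper was open and back at the start pose when I handed in.
- **Forces and time:** the wrist force stayed low, with no reading I took above about 7 N. The motion took about 21 s of the 48 s allowed.
- **Disagreements:** the hook position before reaching in differed by up to about 10 mm between the two camera views, and I used a value between them. None of my checks failed.

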